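Hang the warning sign on the bench panel's screw

ROBOT

A 7-joint arm with a two-finger parallel gripper is mounted at the origin on the work surface. World frame = base frame: x ahead of the robot, y to its left, z up, the work surface at z = 0. Lengths are in m, angles in rad, forces in N, time in s.
With the tool pointing down it reaches from about 0.4 to 0.875 m from the base axis. Payload 6.5 kg.
Tool frame: the origin (TCP) lies on the centre line of the jaws, within the pads' length; the fingertips stand r.tips_ahead ahead of it and the grasp point (between the pads) is the TCP (r.tips_ahead is the distance from the TCP to the fingertips, in m); z points along the fingers, y is the line along which they close (so a half turn about z gives the same grasp; the last joint's range is limited). The gripper opens to 85 mm and grips with 20 to 120 N. Pads are 22 mm wide; open, the fingers measure 114 mm over their backs; the gripper's body (76 mm by 85 mm) begins 54 mm behind the grasp point. The pads swing forward as they close: fully open they stand 13 mm farther back than shut.
Start: joints at [-1.308, 0.536, -0.004, 1.538, 0.003, 1.067, -0.071], TCP at [0.21, 0.615, 0.217] pointing down, gripper open.
Joint ranges: [-2.7, 2.7], [-0.37, 2.16], [-1.27, 1.26], [0.24, 2.4], [-1.31, 4.45], [0.19, 1.91], [-2.76, 2.76]. Speed limits (rad/s): [2.39, 2.39, 3.14, 3.14, 3.14, 3.14, 3.14].

INTERFACE

Orientations are given as a unit quaternion [w, x, y, z].
In Python, from plant import r, cams, workorder gives the robot as it stands. The module is installed in compiled form; this text tells all that it offers.
- The arm moves only by the tool step_arm, never from a script. Its argument "deltas" is a list of rows, each a list of 4 numbers: the shift along the world's x, y, z in units of 40 mm (1.0 is 40 mm), then the turn about the world's z in units of 10 degrees (1.0 is 10 degrees). In form: [[x, y, z, twist], ...]. A call has 1 to 12 rows; each row shifts and turns the commanded pose from where the row before left it; what a row does not reach is not made up. A row lasts 1/8 s, in which the tool goes at most 62.5 mm and 10.7 degrees, less where a joint would pass 70% of its speed; a pose out of reach is approached as far as the arm can. A call is refused whole if a number of a shift passes 1 or a number of a turn 1, either way. A call with a gripper value outside its range is refused whole. "grip" is the closure, from -1 (fully open) to 1 (shut), so that 0 is half open, set as the call begins (left out, the last holds). The fingers move at their own pace and stop on an object; "squeeze" is the grip in N (left out, the last holds). Time passes only in rows, so rows that do not move let the fingers close. It gives the time, the measured TCP pose, the force, the opening and the grip force at its end, in the units of the state.
- r.get_obs(): the state, without advancing time (a new reading comes with each control period).
- cams.capture(name): name is "side" or "top" or "wrist"; returns the picture (384x512x3 uint8, red, green, blue); there is no depth.
- cams.camera_params(name): a dict with "mtx" (3x3 intrinsics, pixels), "k1" (the pictures are not rectified: a ray, as slopes to the right and down, at radius r is drawn at 1 + k1 r^2 times it, then the intrinsics apply), "pose" (4x4, takes a point from camera to world coordinates); the wrist camera has in their place "mount" (4x4, takes a point from camera to tool coordinates, whose origin is the TCP and whose axes are the flange's). Camera axes: x right, y down, z forward; pixel columns grow to the right and rows downward; lengths in m; the calibration is good to about 2 mm. A picture is of the moment at which its call begins: read the wrist's pose just before it. camera_params takes no time and is no camera call.
- workorder.hand_in(): hands the job in; it is judged then, once.
The state is a dict: "time": time; "joint_pos": joint angles; "qd": joint speeds; "tau": joint torques, N m; "tcp_pos": TCP position; "tool_rot": TCP orientation; "contact_force": force on the tool from outside, world axes, zero at the start; "ft_torque": the same for the moment, N m; "opening": finger opening in m; "finger_force": force on a finger pad.
Only numpy, scipy, OpenCV 4.12 (cv2) and the standard library are available. Lean on these libraries where they do the work, as an engineer would, in place of code of your own. Each camera call takes 0.05 s, during which the arm holds its last target. There are 200 camera calls.

TASK

The analyser's magnet is about to be switched on: take the yellow sign with the black triangle out of the rack and hang it by its keyhole on the screw of the low white panel: pass the big opening over the screw head, lower the sign until the screw sits at the top of the narrow slot, and leave it hanging straight and still. Leave the blue and the red sign where they stand in the rack.

Things in the scene. Friction and masses are not known exactly. Their poses are not given: they have to be found in the camera images.
- sign_yellow: Yellow plastic plate, black triangle on both faces, 90 mm wide (y), 180 high (z, up), 6 thick (x, square to its face), 0.14 kg, upright in the rack. Origin: middle of bottom edge. Through-keyhole on its centre line: opening 40 mm wide, 60 to 100 mm above the origin (centre 80), corners cut at 45 degrees, leading up into a 12 mm slot closed at 120 mm. Grip the faces above that.
- sign_blue: Blue plate with a white disc, same size, keyhole and origin as the yellow one. Bystander. The three signs stand side by side in one rack fixed to the bench, in any order, all facing alike, centres 110 mm apart; the rack is to the left or right of the screw's panel.
- sign_red: Red plate with a white bar, same size, keyhole and origin as the yellow one. Bystander. The grey rack is 340 mm long, 65 mm deep, 40 mm high; its groove is 9 mm wide, its floor 10 mm above the bench, so each sign stands 30 mm deep in it, loosely, and may lean 6 degrees.
- screw (a point): Mid-neck of the screw, on its axis, 150 mm above the bench; x points level out of the fixed white panel, roughly away from the robot; z up. Neck 7 mm thick; panel face at x = -8 mm, brass head (20 mm across) at x = 8 to 14. Panel 160 mm wide, 15 thick, top edge 15 mm above the axis; foot 10 mm high. A hung sign is parallel to the panel, its origin 116 mm below this point.
Things that resemble listed ones, but are neither listed nor needed, are in the scene too. There is more than one size of the sign_yellow; the one meant has the size given above. What is shaped like the part that bears screw but green is not meant.

How it is judged:
By the outcome, as a careful person would: the job done as asked, in the order asked, and still so for the second after the job is handed in, with the robot touching nothing.
It also fails if it takes over 43 s, if anything falls off the work surface, if the arm or the gripper's body presses on something with over 40 N, if the wrist force passes 120 N, or if a joint passes its speed limit or range.

## Working session

There is one attempt and no reset: what is moved stays moved. The work goes in short steps, Python scripts to look and compute and a tool call to move; the robot and the scene stay as the last step left them, time stands still between calls to the robot, and variables do not carry over. Pictures are saved under pics/ and viewed, at most 10 in all, crops included, and the job is handed in when it is done.

Besides the shell and the picture viewer there is one more tool, called after "Call:" as name(argument=value, ...), one argument or row to a line, values as JSON. step_arm: Moves the arm, as the interface text tells. Its arguments: {"type":"object","properties":{"deltas":{"type":"array","items":{"type":"array","items":{"type":"number"}}},"grip":{"type":"number"},"squeeze":{"type":"number"}},"required":["deltas"]}

```bash
mkdir -p pics
python3 - <<'E'
from plant import r,cams,workorder
import cv2,numpy as np
o=r.get_obs();print(o['time'],o['tcp_pos'],o['tool_rot'],o['opening'],r.tips_ahead)
for n in("side","top","wrist"):
    im=cams.capture(n);cv2.imwrite(f"pics/{n}0.png",im[:,:,::-1]);p=cams.camera_params(n)
    print(n,{k:np.round(v,3).tolist() for k,v in p.items()})
a=cv2.imread("pics/side0.png");b=cv2.imread("pics/top0.png")
cv2.imwrite("pics/st.png",cv2.resize(np.hstack([a,b]),(800,300),interpolation=cv2.INTER_AREA))
E
```

```text
0.0 [0.20970388 0.61455996 0.21661112] [-7.97458636e-05  1.63612219e-01  9.86524351e-01 -8.60641653e-04] 0.08546864642527477 0.019
side {'mtx': [[448.417, 0.0, 252.08], [0.0, 448.417, 190.327], [0.0, 0.0, 1.0]], 'k1': -0.116, 'pose': [[-0.895, 0.336, -0.291, 0.847], [0.445, 0.669, -0.595, 0.807], [-0.005, -0.663, -0.749, 1.059], [0.0, 0.0, 0.0, 1.0]]}
top {'mtx': [[355.162, 0.0, 259.159], [0.0, 355.162, 193.263], [0.0, 0.0, 1.0]], 'k1': -0.061, 'pose': [[-0.106, -0.966, 0.234, 0.27], [-0.994, 0.103, -0.024, 0.066], [-0.001, -0.236, -0.972, 1.077], [0.0, 0.0, 0.0, 1.0]]}
wrist {'mtx': [[270.862, 0.0, 258.115], [0.0, 270.862, 190.387], [0.0, 0.0, 1.0]], 'k1': -0.065, 'mount': [[-0.001, -0.949, -0.314, 0.08], [1.0, -0.001, 0.0, 0.001], [-0.0, -0.314, 0.949, -0.157], [0.0, 0.0, 0.0, 1.0]]}
```

View pics/side0.png

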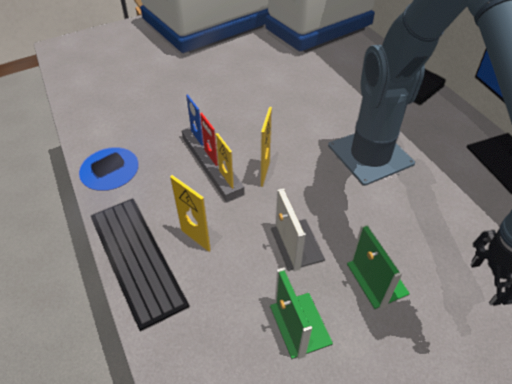

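View pics/top0.png

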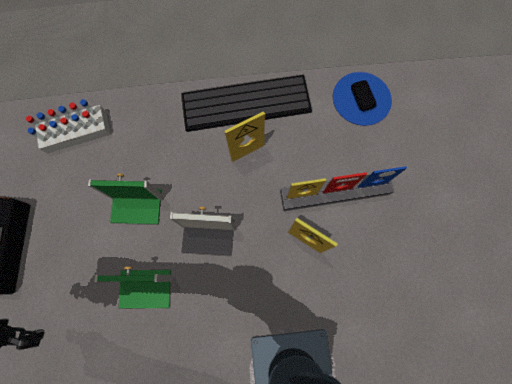

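Side picture: rack at about (212,165) holding blue (194,118), red (209,138) and yellow (225,160). Loose yellow signs stand at (190,212) and (266,148). The white panel is at (290,228) with its screw at (282,216), and there are two green panels. Top picture: rack yellow at (306,188), white panel at (203,220), screw at (202,210). I'll enlarge the candidates and measure.

```bash
cat > h.py <<'E'
import numpy as np,cv2
from plant import r,cams,workorder
def ray(n,uv,o=None):
    p=cams.camera_params(n);uv=np.array(uv,float).reshape(-1,1,2)
    x=cv2.undistortPoints(uv,p['mtx'],np.array([p['k1'],0,0,0.]))[:,0]
    if n=='wrist':
        from scipy.spatial.transform import Rotation as R
        q=o['tool_rot'];T=np.eye(4);T[:3,:3]=R.from_quat([q[1],q[2],q[3],q[0]]).as_matrix();T[:3,3]=o['tcp_pos'];P=T@p['mount']
    else:P=p['pose']
    d=np.c_[x,np.ones(len(x))]@P[:3,:3].T
    return P[:3,3],d/np.linalg.norm(d,axis=1)[:,None]
def plane(n,uv,z,o=None):
    c,d=ray(n,uv,o);return c+d*((z-c[2])/d[:,2])[:,None]
def tri(rays):
    A=0;b=0
    for c,d in rays:
        M=np.eye(3)-np.outer(d,d);A=A+M;b=b+M@c
    x=np.linalg.solve(A,b);return x,[np.linalg.norm((np.eye(3)-np.outer(d,d))@(x-c)) for c,d in rays]
E
python3 - <<'E'
import cv2,numpy as np
from h import *
a=cv2.imread("pics/side0.png");b=cv2.imread("pics/top0.png")
A=cv2.resize(a[85:275,160:330],None,fx=3,fy=3,interpolation=2)[:570]
cv2.imwrite("pics/c1.png",A)
B=cv2.resize(b[100:265,160:420],None,fx=3,fy=3,interpolation=2);cv2.imwrite("pics/c2.png",B)
print(A.shape,B.shape)
for n,im in(("side",a),("top",b)):
    h=cv2.cvtColor(im,cv2.COLOR_BGR2HSV);m=cv2.inRange(h,(20,120,90),(35,255,255))
    cs,_=cv2.findContours(m,0,1)
    for c in cs:
        if cv2.contourArea(c)>60:
            q=cv2.approxPolyDP(cv2.convexHull(c),3,True)[:,0];print(n,cv2.contourArea(c),q.tolist())
E
```

```text
(570, 510, 3) (495, 780, 3)
side 1448.0 [[171, 175], [203, 198], [209, 250], [181, 229]]
side 473.5 [[216, 133], [231, 151], [232, 187], [219, 170]]
side 421.0 [[270, 107], [269, 160], [261, 185], [261, 131]]
top 700.0 [[288, 232], [297, 218], [336, 245], [320, 252]]
top 388.0 [[325, 179], [316, 193], [287, 198], [292, 183]]
top 122.5 [[264, 112], [225, 133]]
```

View pics/c1.png

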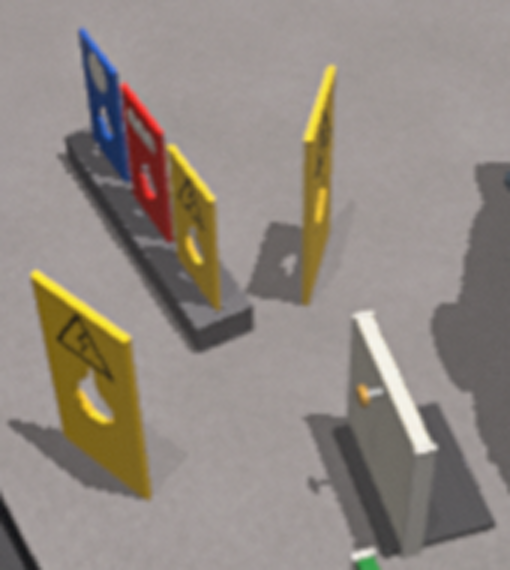

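View pics/c2.png

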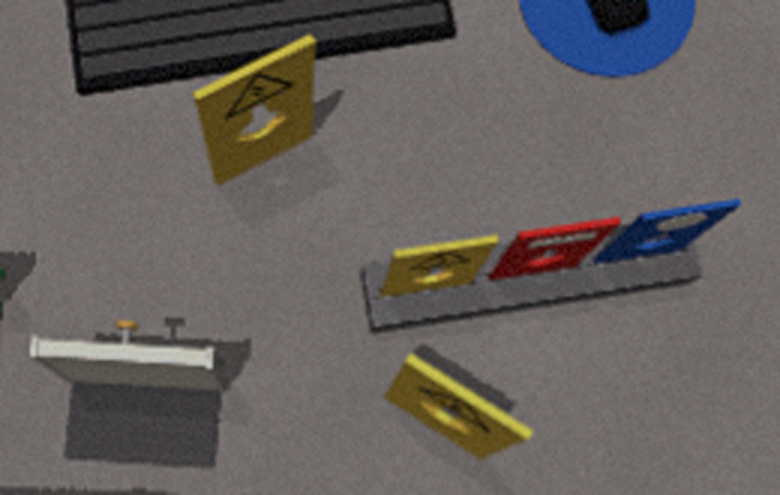

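Run:
```python
from h import *
np.set_printoptions(precision=4,suppress=True)
f=lambda L:[(160+x/3,100+y/3) for x,y in L]; g=lambda L:[(160+x/3,85+y/3) for x,y in L]
def show(t,P):print(t,P[0],P[1],"len",np.linalg.norm((P[1]-P[0])[:2]),"deg",np.degrees(np.arctan2(*(P[1]-P[0])[[1,0]])))
yt=f([(396,250),(497,238)]);ys=g([(216,197),(171,148)])
show("ytop",plane("top",yt,.19));show("yside",plane("side",[ys[1],ys[0]] ,.19))
show("pan far",plane("top",f([(32,340),(212,350)]),.165));show("pan near",plane("top",f([(33,355),(212,365)]),.165))
show("pan side far",plane("side",g([(416,452),(352,316)]),.165))
show("rack",plane("top",f([(372,328),(700,277)]),.04))
show("red",plane("top",f([(520,233),(620,219)]),.19))
for n,p in(("y0",(yt[0],ys[0])),("y1",(yt[1],ys[1])),("big0",(f([(197,97)])[0],g([(129,340)])[0])),("big1",(f([(314,38)])[0],g([(35,273)])[0])),
  ("n0",(f([(410,355)])[0],g([(307,138)])[0])),("n1",(f([(531,436)])[0],g([(331,70)])[0])),("head",(f([(126,324)])[0],g([(363,393)])[0]))):
    c,d=ray("top",p[0]);c2,d2=ray("side",p[1]);print(n,*tri([(c,d[0]),(c2,d2[0])]))
```

```text
ytop [ 0.5013 -0.0438  0.19  ] [ 0.5027 -0.1323  0.19  ] len 0.088530237523942 deg -89.07899858671331
yside [ 0.5028 -0.1259  0.19  ] [ 0.4927 -0.0431  0.19  ] len 0.0834183122070516 deg 97.01122140702721
pan far [0.4609 0.2788 0.165 ] [0.4356 0.1232 0.165 ] len 0.15763740924341646 deg -99.22773080585607
pan near [0.4476 0.2786 0.165 ] [0.4225 0.1244 0.165 ] len 0.15624232389680984 deg -99.21909369821876
pan side far [0.4628 0.2798 0.165 ] [0.4387 0.1261 0.165 ] len 0.155649157650725 deg -98.92633946675643
rack [ 0.4635 -0.0285  0.04  ] [ 0.4799 -0.365   0.04  ] len 0.33693191905403724 deg -87.20919819986888
red [ 0.5051 -0.1529  0.19  ] [ 0.5084 -0.2424  0.19  ] len 0.08946675856104158 deg -87.84099723705685
y0 [ 0.497  -0.041   0.1952] [np.float64(0.0034908694008250626), np.float64(0.003490869400825112)]
y1 [ 0.5023 -0.1321  0.1858] [np.float64(0.0018233378323913134), np.float64(0.001823337832391151)]
big0 [0.643  0.1139 0.2278] [np.float64(0.0015872511578172662), np.float64(0.0015872511578172495)]
big1 [0.6867 0.0083 0.2285] [np.float64(0.0017746619664058287), np.float64(0.0017746619664056212)]
n0 [ 0.4014 -0.0378  0.2318] [np.float64(0.0014275517718356013), np.float64(0.0014275517718355336)]
n1 [ 0.3278 -0.1271  0.223 ] [np.float64(0.0009352928427180515), np.float64(0.0009352928427181627)]
head [0.468  0.1983 0.1536] [np.float64(0.0011187887408210329), np.float64(0.0011187887408209973)]
```

Only the yellow one at rack top (306,188) is 90 mm wide. The loose ones at top (247,137) and (312,235) are about 114 mm wide and 230 mm high, so the rack one is meant. The white panel is the one at top (203,220). First I'll move over the screw for a closer look.

Call:
step_arm(
  deltas=[
    [0.5,-0.88,0.3,-0.67],
    [0.5,-0.88,0.3,-0.67],
    [0.5,-0.88,0.3,-0.67],
    [0.5,-0.88,0.3,-0.67],
    [0.5,-0.88,0.3,-0.67],
    [0.5,-0.88,0.3,-0.67],
    [0.5,-0.88,0.3,-0.67],
    [0.5,-0.88,0.2,-0.67],
    [0.5,-0.88,0,-0.67],
    [0.5,-0.88,0,-0.67],
    [0.5,-0.88,0,-0.67],
    [0.5,-0.88,0,-0.67],
  ],
  grip=-1,
)

```text
time: 1.65
tcp_pos: [0.4502, 0.1915, 0.3094]
tool_rot: [-0.0, 0.763, 0.646, -0.0]
contact_force: [-0.2, -0.1, -0.1]
opening: 0.0859
finger_force: 0.0
```

Call:
step_arm(
  deltas=[
    [0,0,0,0],
    [0,0,0,0],
  ],
)

```text
time: 1.9
tcp_pos: [0.4494, 0.1934, 0.3093]
tool_rot: [-0.0, 0.761, 0.648, -0.0]
contact_force: [-0.4, -0.0, -0.1]
opening: 0.0852
finger_force: 0.0
```

Run:
```python
from h import *
o=r.get_obs();im=cams.capture("wrist");np.save("o1.npy",o,allow_pickle=True)
cv2.imwrite("pics/w1.png",im[:,:,::-1]);print(o['time'],o['tcp_pos'],o['tool_rot'],o['contact_force'])
```

```text
1.9 [0.44942758 0.19341267 0.30932514] [-2.75445626e-04  7.61294204e-01  6.48406540e-01 -1.35824034e-04] [-0.44104469 -0.04215328 -0.14635831]
```

View pics/w1.png

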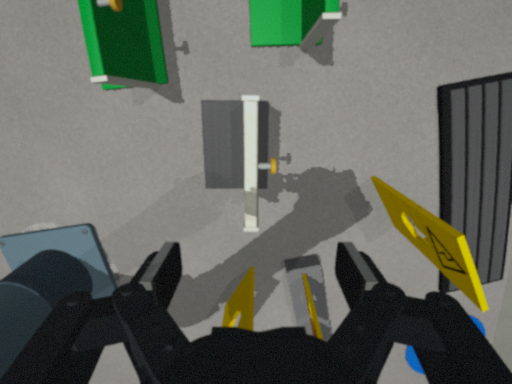

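The wrist picture shows the white panel's top edge from (251,97) to (250,231) and the brass head at (274,166). Now I'll measure these finely.

Run:
```python
from h import *
np.set_printoptions(precision=4,suppress=True)
o=np.load("o1.npy",allow_pickle=True).item();im=cv2.imread("pics/w1.png");h=cv2.cvtColor(im,cv2.COLOR_BGR2HSV)
m=cv2.inRange(h,(0,0,175),(60,60,255));m[:90]=0;m[240:]=0;m[:,:220]=0;m[:,275:]=0
L=[];Rr=[]
for v in range(104,185,3):
    u=np.flatnonzero(m[v]); 
    if len(u)>8:L.append((u[0]-.5,v));Rr.append((u[-1]+.5,v))
for n,e in(("near",L),("far",Rr)):
    P=plane("wrist",e,.165,o)[:,:2];k=np.polyfit(P[:,1],P[:,0],1);print(n,"x at y=.2",np.polyval(k,.2),"normal deg",-np.degrees(np.arctan(k[0])))
mm=cv2.inRange(h,(10,110,90),(28,255,255))[150:182,262:285];v,u=np.nonzero(mm);c=(u.mean()+262,v.mean()+150);print(c,len(u),u.min()+262,u.max()+262,v.min()+150,v.max()+150)
print("head wrist",plane("wrist",[c],.15,o))
hs=[]
for n,(u0,v0) in(("top",(202,208)),("side",(281,216))):
    q=cv2.imread(f"pics/{n}0.png");g=cv2.inRange(cv2.cvtColor(q,cv2.COLOR_BGR2HSV),(8,110,90),(28,255,255));v,u=np.nonzero(g[v0-8:v0+9,u0-8:u0+9]);cc=(u.mean()+u0-8,v.mean()+v0-8);print(n,cc,len(u));a,d=ray(n,[cc]);hs.append((a,d[0]))
a,d=ray("wrist",[c],o);print(tri(hs+[(a,d[0])]))
q=[(251,97),(250.5,231)];P=plane("wrist",q,.165,o);print(P,P.mean(0))
```

```text
near x at y=.2 0.43531504101832635 normal deg -9.020687304401399
far x at y=.2 0.4490220143923255 normal deg -9.465621907119827
(np.float64(273.23595505617976), np.float64(165.5505617977528)) 89 270 276 158 173
head wrist [[0.4691 0.1986 0.15  ]]
top (np.float64(201.92857142857142), np.float64(207.64285714285714)) 14
side (np.float64(280.4736842105263), np.float64(216.31578947368422)) 19
(array([0.4692, 0.1987, 0.1529]), [np.float64(0.0011798927491244668), np.float64(0.0006570914965384398), np.float64(0.0006739631430288263)])
[[0.4563 0.2796 0.165 ]
 [0.4294 0.1249 0.165 ]] [0.4428 0.2022 0.165 ]
```

Call:
step_arm(
  deltas=[
    [0.18,-0.88,0,0.3],
    [0.18,-0.88,0,0.3],
    [0.18,-0.88,0,0.3],
    [0.18,-0.88,0,0.27],
    [0.18,-0.88,0,0],
    [0.18,-0.88,0,0],
    [0.18,-0.88,0,0],
    [0,-0.84,0,0],
    [0,0,0,0],
    [0,0,0,0],
  ],
)

```text
time: 3.2
tcp_pos: [0.5004, -0.0855, 0.3093]
tool_rot: [-0.0, 0.691, 0.723, 0.0]
contact_force: [0.9, 0.4, -0.2]
opening: 0.0857
finger_force: 0.0
```

Run:
```python
from h import *
o=r.get_obs();im=cams.capture("wrist");np.save("o2.npy",o,allow_pickle=True)
cv2.imwrite("pics/w2.png",im[:,:,::-1]);print(o['time'],o['tcp_pos'],o['tool_rot'],o['contact_force'])
```

```text
3.2 [ 0.50040974 -0.08546113  0.30926411] [-4.17796768e-04  6.90854933e-01  7.22993272e-01  1.25591605e-04] [ 0.90524065  0.41670501 -0.16925384]
```

View pics/w2.png

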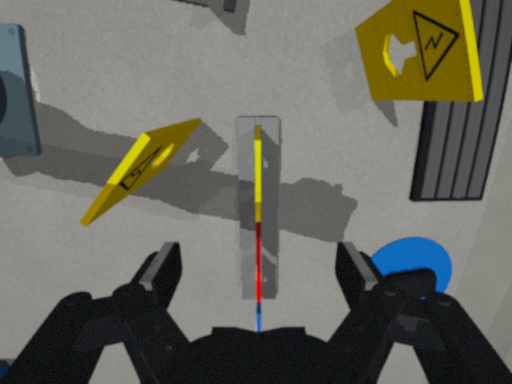

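The wrist picture shows the yellow sign's top edge from (258,125) to (258,221), nearly aligned with the jaws, with red and blue behind it. Next I'll measure it.

Run:
```python
from h import *
np.set_printoptions(precision=4,suppress=True)
o=np.load("o2.npy",allow_pickle=True).item();im=cv2.imread("pics/w2.png");h=cv2.cvtColor(im,cv2.COLOR_BGR2HSV)
m=cv2.inRange(h,(20,120,90),(35,255,255));m[:,:240]=0;m[:,280:]=0;m[:110]=0
v=np.flatnonzero(m.any(1));print(v.min(),v.max())
C=[];
for y in range(v.min()+3,v.max()-2,3):
    u=np.flatnonzero(m[y]);C.append((u.mean(),y));
    if y%4==0:print(y,u.min(),u.max(),end='; ')
P=plane("wrist",C,.19,o)[:,:2];k=np.polyfit(P[:,1],P[:,0],1);print("normal deg",-np.degrees(np.arctan(k[0])))
E=plane("wrist",[(258.5,v.min()-.5),(258.5,v.max()+.5)],.19,o);print(E,E.mean(0),np.polyval(k,E.mean(0)[1]))
w,x,y,z=o['tool_rot'];print("tool y deg",np.degrees(np.arctan2(y*y-x*x,2*x*y)))
```

```text
126 221
132 256 260; 144 255 261; 156 255 261; 168 255 261; 180 255 261; 192 255 261; 204 255 260; 216 255 260; normal deg 2.380553899623412
[[ 0.4989 -0.027   0.19  ]
 [ 0.5037 -0.1317  0.19  ]] [ 0.5013 -0.0794  0.19  ] 0.5005975974176792
tool y deg 2.60434477391772
```

Call:
step_arm(
  deltas=[
    [0.01,-0.02,-0.58,0],
    [0.01,-0.02,-0.58,0],
    [0,0,-0.58,0],
    [0,0,-0.58,0],
    [0,0,-0.58,0],
    [0,0,-0.58,0],
    [0,0,0,0],
  ],
)

```text
time: 4.12
tcp_pos: [0.5, -0.0871, 0.169]
tool_rot: [-0.001, 0.691, 0.723, -0.001]
contact_force: [-0.7, 0.2, -0.5]
opening: 0.0854
finger_force: 0.0
```

Call:
step_arm(
  deltas=[
    [0,0,0,0],
    [0,0,0,0],
    [0,0,0,0],
    [0,0,0,0],
    [0,0,0,0],
    [0,0,0,0],
    [0,0,0,0],
    [0,0,0,0],
  ],
  grip=1,
  squeeze=40,
)

```text
time: 5.12
tcp_pos: [0.5015, -0.0889, 0.1706]
tool_rot: [0.0, 0.692, 0.722, 0.0]
contact_force: [-0.4, -0.2, 6.1]
opening: 0.0043
finger_force: 41.8
```

Call:
step_arm(
  deltas=[
    [0,0,0.25,0],
    [0,0,0.25,0],
    [0,0,0.25,0],
    [0,0,0.25,0],
    [0,0,0.4,0],
    [0,0,0.4,0],
    [0,0,0.4,0],
    [0,0,0.2,0],
    [0,0,0,0],
  ],
)

```text
time: 6.25
tcp_pos: [0.5014, -0.0888, 0.2669]
tool_rot: [0.0, 0.692, 0.722, 0.0]
contact_force: [0.7, -0.3, -2.2]
opening: 0.0042
finger_force: 41.0
```

Run:
```python
from h import *
o=r.get_obs();print(o['time'],o['tcp_pos'],o['opening'],o['finger_force'])
a=cams.capture("side");b=cams.capture("top");cv2.imwrite("pics/s3.png",a[:,:,::-1]);cv2.imwrite("pics/t3.png",b[:,:,::-1])
A=cv2.resize(a[60:220,160:320],None,fx=2.5,fy=2.5);B=cv2.resize(b[120:280,240:400],None,fx=2.5,fy=2.5)
cv2.imwrite("pics/c3.png",np.hstack([A,B])[:,:,::-1])
```

```text
6.25 [ 0.50141074 -0.08880479  0.26685407] 0.004202491955578626 41.01163029670715
```

View pics/c3.png

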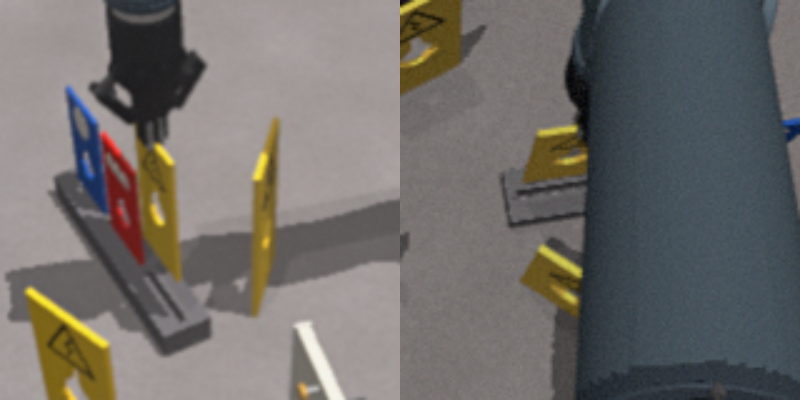

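The yellow sign is held upright, and red and blue still stand in the rack. Now I'll carry it to about 45 mm in front of the screw.

Call:
step_arm(
  deltas=[
    [0,0.3,0,-0.12],
    [0,0.7,0,-0.12],
    [0,0.8,0,-0.12],
    [0,0.8,0,-0.12],
    [0,0.8,0,-0.12],
    [0.03,0.8,-0.1,-0.12],
    [0,0.8,-0.2,-0.12],
    [0,0.8,-0.2,-0.12],
    [0,0.7,-0.2,-0.12],
    [0,0.5,-0.2,-0.1],
    [0,0,0,0],
    [0,0,0,0],
  ],
)

```text
time: 7.85
tcp_pos: [0.5024, 0.1898, 0.2302]
tool_rot: [0.0, 0.763, 0.647, -0.0]
contact_force: [-0.3, -0.5, -0.8]
opening: 0.004
finger_force: 41.0
```

Run:
```python
from h import *
np.set_printoptions(precision=4,suppress=True)
o=r.get_obs();print(o['time'],o['tcp_pos'],o['tool_rot'],o['contact_force'])
ims=[cams.capture(n) for n in("side","wrist")]
cv2.imwrite("pics/s4.png",ims[0][:,:,::-1]);cv2.imwrite("pics/w4.png",ims[1][:,:,::-1])
w,x,y,z=o['tool_rot'];print("tool y deg",np.degrees(np.arctan2(y*y-x*x,2*x*y)))
A=cv2.resize(ims[0][80:280,210:343],None,fx=3,fy=3,interpolation=2);B=cv2.resize(ims[1],(400,300));B=cv2.copyMakeBorder(B,0,300,0,0,0)
cv2.imwrite("pics/c4.png",np.hstack([A,B])[:,:,::-1])
```

```text
7.85 [0.5024 0.1898 0.2302] [ 0.0003  0.7626  0.6469 -0.0004] [-0.316  -0.4525 -0.8271]
tool y deg -9.386826227234556
```

View pics/c4.png

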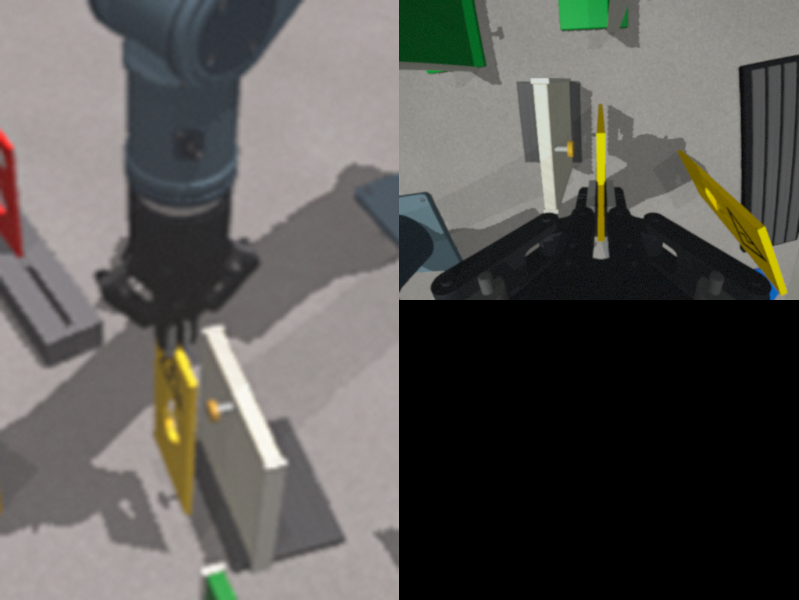

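Side crop: the sign hangs upright beside the panel, level with the screw at about crop (215,408). The wrist view shows its top edge from about (257,168) to (257,308). Next I'll work out its offset from the screw.

Run:
```python
from h import *
np.set_printoptions(precision=4,suppress=True)
o=r.get_obs();im=cv2.imread("pics/w4.png");h=cv2.cvtColor(im,cv2.COLOR_BGR2HSV)
m=cv2.inRange(h,(18,110,60),(36,255,255));m[:,:240]=0;m[:,280:]=0
for y in range(128,320,3):
    u=np.flatnonzero(m[y]);
    if len(u):print(y,u.min(),u.max(),int(h[y,u,2].mean()),end='; ')
print()
S=np.array([.458,.200]);a=np.radians(-9.35);n=np.array([np.cos(a),np.sin(a)]);t=np.array([-n[1],n[0]])
f=lambda P:(np.c_[(P[:,:2]-S)@n,(P[:,:2]-S)@t,P[:,2]])
print("tcp rel",f(o['tcp_pos'][None]))
for z in(.25,.255):print("wrist top ends",z,f(plane("wrist",[(257,168),(257,308)],z,o)))
# side: intersect with sign's mid-plane
def sp(n_,uv):
    c,d=ray(n_,uv);nn=np.r_[n,0];k=((o['tcp_pos']-c)@nn)/(d@nn);return f(c+d*k[:,None])
g=lambda L:[(210+x/3,80+y/3) for x,y in L]
print("side: top+y corner,bottom+y corner,bottom -y", sp("side",g([(195,384),(190,512),(156,437)])))
si=cv2.imread("pics/s4.png");hs=cv2.cvtColor(si,cv2.COLOR_BGR2HSV);ms=cv2.inRange(hs,(18,110,60),(36,255,255))
ms[:,:255]=0;ms[:,280:]=0;ms[:190]=0;ms[255:]=0
cs,hi=cv2.findContours(ms,cv2.RETR_CCOMP,1)
for c,q in zip(cs,hi[0]):
    if cv2.contourArea(c)>8:print(cv2.contourArea(c),q[3],cv2.boundingRect(c),cv2.approxPolyDP(c,1.5,True)[:,0].tolist())
```

```text
134 256 259 127; 137 255 260 130; 140 255 260 128; 143 255 260 127; 146 255 261 128; 149 255 261 125; 152 254 261 128; 155 254 261 128; 158 254 262 128; 161 254 262 128; 164 253 262 128; 167 253 262 128; 170 252 263 171; 173 252 263 208; 176 253 263 211; 179 253 263 211; 182 253 263 211; 185 253 263 211; 188 253 263 211; 191 253 263 211; 194 253 263 211; 197 253 263 210; 200 253 263 210; 203 253 263 210; 206 253 263 210; 209 253 263 209; 212 253 263 208; 215 253 263 207; 218 253 263 207; 221 253 263 207; 224 253 263 207; 227 253 263 207; 230 252 264 194; 233 253 263 178; 236 253 263 155; 239 254 262 137; 242 254 262 138; 245 254 262 136; 248 254 262 136; 251 254 262 137; 254 254 262 136; 257 254 262 136; 260 254 262 135; 263 254 262 130; 266 254 262 132; 269 254 262 136; 272 254 262 136; 275 254 262 135; 278 254 263 134; 281 254 263 135; 284 254 263 134; 287 253 263 127; 290 253 263 129; 293 253 263 129; 296 253 263 129; 299 253 263 130; 302 253 263 136; 305 254 262 150; 308 255 262 147; 
tcp rel [[ 0.0457 -0.0029  0.2306]]
wrist top ends 0.25 [[ 0.046   0.0458  0.25  ]
 [ 0.0456 -0.045   0.25  ]]
wrist top ends 0.255 [[ 0.046   0.047   0.255 ]
 [ 0.0457 -0.0405  0.255 ]]
side: top+y corner,bottom+y corner,bottom -y [[ 0.0457  0.0486  0.2556]
 [ 0.0457  0.0529  0.0855]
 [ 0.0457 -0.0423  0.0726]]
495.0 -1 (262, 195, 14, 56) [[262, 195], [262, 226], [273, 250], [275, 207], [270, 195], [267, 199]]
14.0 1 (265, 212, 5, 7) [[267, 212], [269, 214], [267, 218], [265, 216]]
```

Call:
step_arm(
  deltas=[
    [-0.14,0.023,0,0],
    [-0.14,0.023,0,0],
    [-0.14,0.023,0,0],
    [-0.14,0.023,0,0],
    [-0.14,0.023,0,0],
    [-0.14,0.023,0,0],
    [-0.14,0.023,0,0],
    [-0.14,0.023,0,0],
    [0,0,0,0],
    [0,0,0,0],
  ],
)

```text
time: 9.2
tcp_pos: [0.4577, 0.1986, 0.2304]
tool_rot: [0.0, 0.762, 0.647, 0.0]
contact_force: [0.5, -0.2, -0.9]
opening: 0.0039
finger_force: 41.0
```

Run:
```python
from h import *
np.set_printoptions(precision=4,suppress=True)
o=r.get_obs();print(o['time'],o['tcp_pos'],o['contact_force'])
S=np.array([.458,.200]);a=np.radians(-9.35);n=np.array([np.cos(a),np.sin(a)]);t=np.array([-n[1],n[0]])
print("tcp rel",(o['tcp_pos'][:2]-S)@n,(o['tcp_pos'][:2]-S)@t)
a=cams.capture("side");w=cams.capture("wrist");cv2.imwrite("pics/s5.png",a[:,:,::-1]);cv2.imwrite("pics/w5.png",w[:,:,::-1])
A=cv2.resize(a[180:270,245:325],None,fx=5,fy=5,interpolation=2)
B=cv2.resize(w[80:310,190:340],None,fx=1.95,fy=1.95)
cv2.imwrite("pics/c5.png",np.hstack([A,cv2.resize(B,(300,450))])[:,:,::-1])
```

```text
9.2 [0.4577 0.1986 0.2304] [ 0.4961 -0.1558 -0.9247]
tcp rel -0.00010693834563670772 -0.0014782023262747603
```

View pics/c5.png

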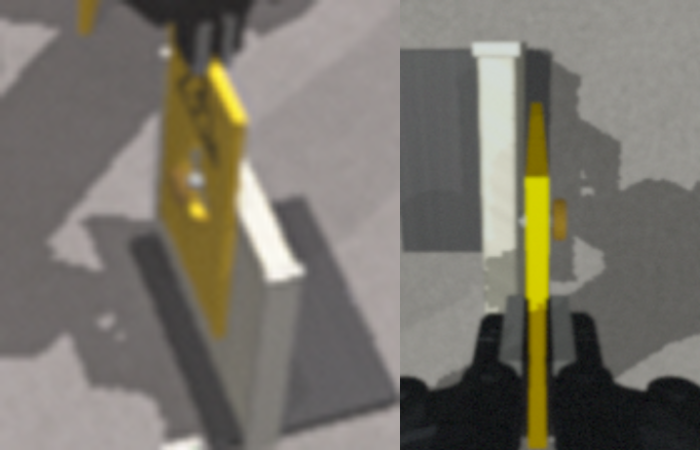

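The head is through the opening: brass shows beyond the sign in the wrist view at crop (560,220), with no force. Now I'll lower it gently.

Call:
step_arm(
  deltas=[
    [0,-0.04,-0.05,0],
    [0,0,-0.1,0],
    [0,0,-0.1,0],
    [0,0,-0.1,0],
    [0,0,-0.1,0],
    [0,0,0,0],
  ],
)

```text
time: 10.05
tcp_pos: [0.4572, 0.1968, 0.2119]
tool_rot: [-0.0, 0.762, 0.647, -0.0]
contact_force: [-1.0, -0.3, -2.7]
opening: 0.004
finger_force: 41.0
```

Call:
step_arm(
  deltas=[
    [0,0,-0.08,0],
    [0,0,-0.08,0],
    [0,0,-0.08,0],
    [0,0,-0.06,0],
    [0,0,0,0],
    [0,0,0,0],
  ],
)

```text
time: 10.8
tcp_pos: [0.4576, 0.197, 0.2003]
tool_rot: [0.0, 0.762, 0.647, 0.0]
contact_force: [-0.3, -0.3, -1.6]
opening: 0.0047
finger_force: 41.0
```

Call:
step_arm(
  deltas=[
    [0,0,-0.04,0],
    [0,0,-0.04,0],
    [0,0,-0.04,0],
    [0,0,0,0],
    [0,0,0,0],
  ],
)

```text
time: 11.42
tcp_pos: [0.4575, 0.1969, 0.1955]
tool_rot: [0.0, 0.762, 0.647, -0.0]
contact_force: [0.0, 0.3, -1.0]
opening: 0.0042
finger_force: 41.0
```

Call:
step_arm(
  deltas=[
    [0,0,-0.03,0],
    [0,0,-0.02,0],
    [0,0,0,0],
    [0,0,0,0],
  ],
)

```text
time: 11.92
tcp_pos: [0.4579, 0.1971, 0.1938]
tool_rot: [0.0, 0.762, 0.647, 0.0]
contact_force: [0.0, -0.1, 3.5]
opening: 0.0044
finger_force: 41.6
```

Contact at +3.5 N: the slot top rests on the neck. Releasing.

Call:
step_arm(
  deltas=[
    [0,0,0,0],
    [0,0,0,0],
    [0,0,0,0],
    [0,0,0,0],
    [0,0,0,0],
    [0,0,0,0],
    [0,0,0,0],
    [0,0,0,0],
  ],
  grip=-0.5,
  squeeze=20,
)

```text
time: 12.92
tcp_pos: [0.4575, 0.1969, 0.1935]
tool_rot: [-0.0, 0.762, 0.647, -0.0]
contact_force: [0.3, -0.0, 1.3]
opening: 0.0645
finger_force: 0.0
```

Call:
step_arm(
  deltas=[
    [0,0,0.2,0],
    [0,0,0.5,0],
    [0,0,0.8,0],
    [0,0,0.8,0],
    [0,0,0.8,0],
    [-0.3,-0.8,0.5,0],
    [-0.3,-0.8,0.3,0],
    [-0.3,-0.8,0,0],
    [0,-0.8,0,0],
    [0,-0.8,0,0],
    [0,0,0,0],
    [0,0,0,0],
  ],
)

```text
time: 14.42
tcp_pos: [0.4215, 0.0375, 0.3498]
tool_rot: [-0.0, 0.762, 0.647, 0.0]
contact_force: [0.5, -0.2, 0.3]
opening: 0.0643
finger_force: 0.0
```

Run:
```python
from h import *
o=r.get_obs();print(o['time'],o['tcp_pos'],o['contact_force'])
a=cams.capture("side");b=cams.capture("top");w=cams.capture("wrist")
for n,i in zip("stw",(a,b,w)):cv2.imwrite(f"pics/{n}6.png",i[:,:,::-1])
A=cv2.resize(a[90:290,170:340],(510,600),interpolation=2);B=cv2.resize(b[150:270,140:420],(290,124));C=cv2.resize(w,(290,218))
D=np.zeros((600,290,3),np.uint8);D[:124]=B;D[130:348]=C;D[350:600]=cv2.resize(a[190:265,245:332],(290,250),interpolation=2)
cv2.imwrite("pics/c6.png",np.hstack([A,D])[:,:,::-1])
```

```text
14.425 [0.42153884 0.03749598 0.34981516] [ 0.51743864 -0.17664174  0.30223023]
```

View pics/c6.png

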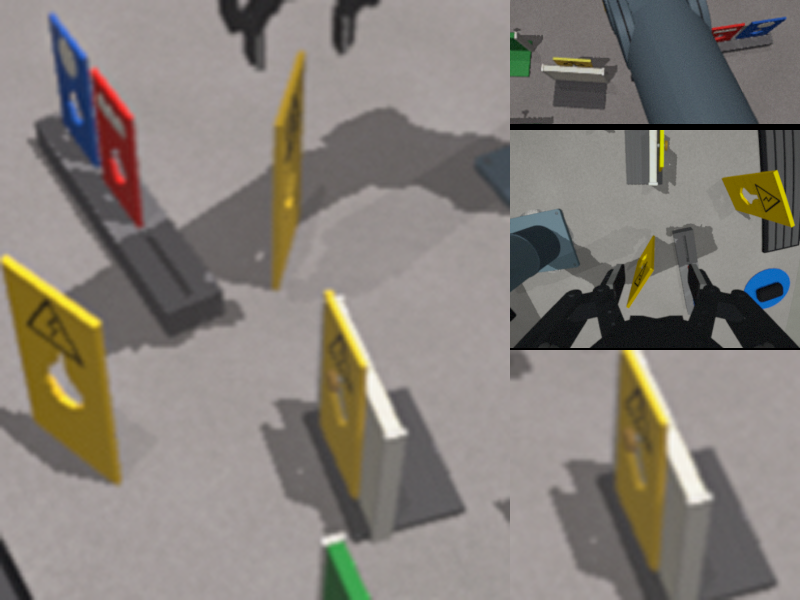

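The sign hangs on the screw, close and parallel to the panel. Red and blue stand in the rack. Before handing in I'll check stillness and tilt.

Call:
step_arm(
  deltas=[
    [0,0,0,0],
    [0,0,0,0],
    [0,0,0,0],
    [0,0,0,0],
    [0,0,0,0],
    [0,0,0,0],
    [0,0,0,0],
    [0,0,0,0],
  ],
)

```text
time: 15.58
tcp_pos: [0.4215, 0.0369, 0.3495]
tool_rot: [0.0, 0.762, 0.647, 0.0]
contact_force: [-0.1, -1.0, 1.0]
opening: 0.0642
finger_force: 0.0
```

Run:
```python
from h import *
np.set_printoptions(precision=4,suppress=True)
S=np.array([.458,.200]);a=np.radians(-9.35);n=np.array([np.cos(a),np.sin(a)]);t=np.array([-n[1],n[0]])
a0=cv2.imread("pics/s6.png");a1=cams.capture("side")[:,:,::-1].copy()
for im in(a0,a1):
    m=cv2.inRange(cv2.cvtColor(im,cv2.COLOR_BGR2HSV),(20,110,70),(35,255,255));m[:,:270]=0;m[:,300:]=0;m[:180]=0;m[262:]=0
    c=max(cv2.findContours(m,0,1)[0],key=cv2.contourArea);M=cv2.moments(c)
    q=cv2.approxPolyDP(cv2.convexHull(c),2,True)[:,0];print(M['m10']/M['m00'],M['m01']/M['m00'],q.tolist())
    cc,d=ray("side",q);nn=np.r_[n,0];P=cc+d*(((np.r_[S+3*n*.001,.15]-cc)@nn)/(d@nn))[:,None]
    print(np.c_[(P[:,:2]-S)@t,P[:,2]].round(4).tolist())
```

```text
283.9450282942603 221.31554836971165 [[278, 187], [291, 210], [288, 255], [277, 232]]
[[-0.0474, 0.2121], [0.0447, 0.2279], [0.0534, 0.0464], [-0.0353, 0.0349]]
283.94853139315546 221.25410940447318 [[278, 187], [291, 210], [288, 255], [277, 232]]
[[-0.0474, 0.2121], [0.0447, 0.2279], [0.0534, 0.0464], [-0.0353, 0.0349]]
```

Still. I'll check the tilt properly with line directions, using the panel's edge as a control.

Run:
```python
from h import *
a=np.radians(-9.35);n=np.array([np.cos(a),np.sin(a),0]);t=np.array([-n[1],n[0],0])
h=cv2.cvtColor(cv2.imread("pics/s6.png"),cv2.COLOR_BGR2HSV)
def slope(name,cam,pts,o=None):
    pts=np.array(pts,float)
    vx,vy,x,y=cv2.fitLine(pts.astype(np.float32),cv2.DIST_HUBER,0,.01,.01).ravel()
    e=[(x-vx*18,y-vy*18),(x+vx*18,y+vy*18)];c,d=ray(cam,e,o);D=np.cross(np.cross(d[0],d[1]),n);D/=np.linalg.norm(D)
    res=np.abs((pts-[x,y])@[-vy,vx]).mean();print(name,len(pts),"res",round(float(res),2),"tilt from t",round(float(np.degrees(np.arctan2(D[2],D@t)))%180,2) if 1 else 0)
Y=cv2.inRange(h,(20,110,60),(35,255,255));Y[:,:270]=0;Y[:,300:]=0
V=h[:,:,2].astype(float)
top=[(np.average(np.arange(270,300),weights=np.where(Y[v,270:300]>0,np.clip(V[v,270:300]-170,0,None),0)+1e-9),v) for v in range(192,211) if ((Y[v,270:300]>0)&(V[v,270:300]>190)).any()]
slope("sign top strip",'side',top)
L=[(np.flatnonzero(Y[v])[0]-.5,v) for v in range(194,228)];slope("sign -y edge (90=upright)",'side',L)
R=[(np.flatnonzero(Y[v])[-1]+.5,v) for v in range(216,250)];slope("sign +y edge",'side',R)
W=cv2.inRange(h,(0,0,185),(179,50,255));W[:,:282]=0;W[:,306:]=0
slope("panel top",'side',[(np.flatnonzero(W[v])[-1]+.5,v) for v in range(200,228) if W[v].any()])
# bottom edge of sign
B=[(u,np.flatnonzero(Y[:260,u])[-1]+.5) for u in range(278,287)];slope("sign bottom",'side',B)
```

```text
sign top strip 19 res 0.09 tilt from t 3.39
sign -y edge (90=upright) 34 res 0.24 tilt from t 91.64
sign +y edge 34 res 0.27 tilt from t 92.32
panel top 28 res 0.25 tilt from t 177.13
sign bottom 9 res 0.1 tilt from t 3.38
```

Run:
```python
from h import *
a=np.radians(-9.35);n=np.array([np.cos(a),np.sin(a),0]);t=np.array([-n[1],n[0],0])
def slope(name,pts):
    pts=np.array(pts,float);vx,vy,x,y=cv2.fitLine(pts.astype(np.float32),cv2.DIST_HUBER,0,.01,.01).ravel()
    c,d=ray('side',[(x-vx*18,y-vy*18),(x+vx*18,y+vy*18)]);D=np.cross(np.cross(d[0],d[1]),n)
    print(name,round(float(np.degrees(np.arctan2(D[2],D@t)))%180,2))
for f,(u0,u1,l0,l1,r0,r1,b0,b1,vb) in(("s4",(258,280,200,224,213,245,263,270,256)),("s5",(270,297,192,222,206,240,279,288,252)),("s6",(270,300,194,228,216,250,278,287,260))):
    h=cv2.cvtColor(cv2.imread(f"pics/{f}.png"),cv2.COLOR_BGR2HSV);Y=cv2.inRange(h,(18,110,60),(36,255,255));Y[:,:u0]=0;Y[:,u1:]=0
    e=lambda v,k:np.flatnonzero(Y[v])[k]
    slope(f+" -y edge",[(e(v,0)-.5,v) for v in range(l0,l1) if Y[v].any()]);slope(f+" +y edge",[(e(v,-1)+.5,v) for v in range(r0,r1) if Y[v].any()])
    slope(f+" bottom",[(u,np.flatnonzero(Y[:vb,u])[-1]+.5) for u in range(b0,b1) if Y[:vb,u].any()])
h=cv2.cvtColor(cv2.imread("pics/s6.png"),cv2.COLOR_BGR2HSV)
h0=cv2.cvtColor(cv2.imread("pics/side0.png"),cv2.COLOR_BGR2HSV);W=cv2.inRange(h0,(0,0,175),(179,55,255));W[:,:272]=0;W[:,306:]=0
slope("panel top before",[(np.flatnonzero(W[v])[-1]+.5,v) for v in range(195,230) if W[v].any()])
```

```text
s4 -y edge 91.99
s4 +y edge 94.06
s4 bottom 176.28
s5 -y edge 88.67
s5 +y edge 92.63
s5 bottom 179.13
s6 -y edge 91.64
s6 +y edge 92.17
s6 bottom 3.38
panel top before 176.73
```

```bash
python3 -c "
from plant import workorder
print(workorder.hand_in())"
```

```text
the job is handed in; nothing more can be done
None
```

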